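# Load a staple strip and close the magazine rail

### The job

Load the long staple strip into the open magazine of the stapler: press the strip's end against the spring follower, lower the strip behind the nose plate until it sits on the channel floor, and let it go. Then push the steel rail forward until its runners stop firmly against the stop blocks, without forcing anything, and leave the short strip and the other things on the table alone.

Things in the scene. Friction and masses are not known exactly. Their poses are not given: they have to be found in the camera images.
- magazine: Fixed stapler magazine on a plywood cradle. Origin on the table under the channel; x runs along the channel to the nose, y across, z up. Straight open-topped channel along y = 0: floor z = 30 mm; walls 4 mm thick, x = -135 to 90 mm, inner faces 15 mm apart, tops z = 44 mm, bevelled inwards to ease entry. Tool nose, up to z = 40 mm, from x = 118 mm; tool head, up to 100 mm, at x = 176 to 307 mm.
- channel_end (a point): Middle of the channel floor at the walls' front end (x = 90, z = 30 mm in the magazine's frame). 2 mm ahead of it the flat rear face of a fixed steel nose plate, 21 mm wide and 12 mm tall above the floor, closes the channel. The strip's front end goes behind it, against that face.
- follower_face (a point): Centre of the upright front face (11 mm wide, z = 32 to 62 mm) of the spring follower in the channel, at x = 30 mm in the magazine's frame at rest. Pushed towards -x it resists with 4 N and 0.12 N more per mm; 65 mm of travel. With the strip loaded it stays pushed back 48 mm and presses the strip to the nose plate.
- strip_center (a point): Centre of the long staple strip: a straight rigid steel bar of glued staples 110 mm long (its x), 12 mm thick (its y), 40 mm tall (its z), about 140 g, ends alike. It stands upright in one of the rack's two grooves, underside 12 mm over the table.
- short_center (a point): Centre of the short strip of the same section, 66 mm long, standing in the rack's other groove. Not to be used.
- rack: Fixed timber rack 150 x 134 x 20 mm, origin under its centre. Two grooves along its x at y = -32 and +32 mm: floor 12 mm over the table, ridges 8 mm high, 15 mm between ridges.
- rail_grip (a point): Point in the upright plate on the sliding rail: plate 10 mm thick (x), 30 mm wide (y), z = 79 to 108 mm; this point at z = 95 mm, middle of x and y. Moves along the magazine's x, +x closes. Starts at x = -108 to -100 mm, closed at -58 to -38 mm. Some 3 N move the rail; it stays where left. Its roof, z = 75 to 79 mm, 38 mm wide, runs from 12 mm behind to 58 mm ahead of this point.
- rail_tips (a point): Midway between the front ends of the rail's two runners (5 mm wide, 10 mm tall, at y = -16.5 and +16.5 mm, z = 36 mm, outside the walls), 138 mm ahead of rail_grip along the magazine's x. Closed, both tips bear on two dark stop blocks beside the channel, clamped anew each time with their rear faces at x = 80 to 100 mm: not measured. Nothing else stops the rail.
There are look-alikes about, which are no part of the job. What is shaped like the part that bears strip_center but brown is not meant.

How it is judged:
On the way, in this order (a step that is already met when the one before it is completed fails the run):
1. the long strip sits on the channel floor between the follower and the nose plate, let go, with the rail still open (z of strip_center in the frame of magazine between 0.047 and 0.0525 m and x of strip_center in the frame of magazine between 0.033 and 0.041 m and x of follower_face in the frame of magazine below -0.006 m and contact force between the fingers and strip below 0.3 N and x of rail_tips in the frame of magazine below 0.06 m), for 0.2 s.
2. the rail's runner tips bear on the stop blocks (contact force between rail and magazine above 1.5 N and x of rail_tips in the frame of magazine above 0.077 m), for 0.1 s.
At the end, for the whole second after the job is handed in: The long strip lies on the channel floor (within 2.5 mm, 0.06 rad) against the nose plate (centre at x = 33 to 41 mm in the magazine), follower pushed back behind it; the rail was pressed on its stop blocks with over 1.5 N and its tips are still beyond x = 77 mm; all at rest (z of strip_center in the frame of magazine between 0.047 and 0.0525 m and x of strip_center in the frame of magazine between 0.033 and 0.041 m and angle between the x axis of strip_center and the x axis of magazine, either way round below 0.06 rad and x of follower_face in the frame of magazine below -0.006 m and x of rail_tips in the frame of magazine above 0.077 m and linear speed of strip below 0.02 m/s); the robot touches nothing.
It fails at once if the rail is rammed against its stop blocks with more than 40 N (contact force between rail and magazine above 40 N).
It fails at once if the strip, while held, is jammed against the magazine with more than 45 N (contact force between strip and magazine above 45 N and contact force between the fingers and strip above 1 N).
It fails at once if the short strip is moved by over 15 mm (distance of short_center from where it was at the start of the episode above 0.015 m).
It fails at once if one of the other things is moved by over 30 mm (distance of any of coupling, tee, driver, tin, mallet, pad, reel, flange from where it was at the start of the episode above 0.03 m).
It also fails if it takes over 58 s, if anything falls off the work surface, if the arm or the gripper's body presses on something with over 40 N, if the wrist force passes 120 N, or if a joint passes its speed limit or range.

### The arm

A 6-joint arm with a two-finger parallel gripper is mounted at the origin on the work surface. World frame = base frame: x ahead of the robot, y to its left, z up, the work surface at z = 0. Lengths are in m, angles in rad, forces in N, time in s.
With the tool pointing down it reaches from about 0.275 to 0.725 m from the base axis. Payload 5.6 kg.
Tool frame: the origin (TCP) lies midway between the tips of the shut fingers; the grasp point (between the pads) lies 19 mm behind it; z points along the fingers, y is the line along which they close (so a half turn about z gives the same grasp; the last joint's range is limited). The gripper opens to 85 mm and grips with 20 to 120 N. Pads are 22 mm wide; open, the fingers measure 114 mm over their backs; the gripper's body (76 mm by 85 mm) begins 54 mm behind the grasp point. The pads swing forward as they close: fully open they stand 13 mm farther back than shut.
Start: joints at [1.39, 0.255, 0.108, 0, -1.424, -0.285], TCP at [0.247, 0.491, 0.205] pointing down, gripper open.
Joint ranges: [-2.95, 2.95], [-1.21, 1.97], [-1.09, 1.5], [-2.87, 1.71], [-2.94, -0.07], [-3.05, 3.05]. Speed limits (rad/s): [2.57, 2.57, 3.14, 3.14, 3.14, 3.14].

### API

Orientations are given as a rotation vector (axis times angle).
In Python, from cell import arm, viewer gives the robot as it stands.
- The arm moves only by the tool move_arm, never from a script. Its argument "moves" is a list of rows, each an object with "rot": the turn, a rotation vector about the tool's x, y, z in units of 10 degrees (1.0 is 10 degrees), a list of three; "slide": the shift along the tool's x, y, z in cm, a list of three; "grip": the closure, from 0 (fully open) to 1 (shut). A call has 1 to 12 rows; each row shifts and turns the commanded pose from where the row before left it, along the tool's axes as they then stand; what a row does not reach is not made up. A row lasts 1/8 s, in which the tool goes at most 62.5 mm and 10.7 degrees, less where a joint would pass 70% of its speed; a pose out of reach is approached as far as the arm can. A call is refused whole if a number of a shift passes 6.25 or a number of a turn 1, either way. A call with a gripper value outside its range is refused whole. The fingers move at their own pace and stop on an object; the grip force is fixed at half the most. Time passes only in rows, so rows that do not move let the fingers close. It gives the time, the measured TCP pose, the force, the opening and the grip force at its end, in the units of the state.
- arm.get_state(): the state, without advancing time (a new reading comes with each control period).
- viewer.snapshot(name): name is "side" or "top" or "wrist"; returns a dict with "color" (384x512x3 uint8, blue, green, red), "fov_y" (degrees; the focal length in pixels is half the picture's height over the tangent of half this angle, whatever the lens; pixels are square), "cx", "cy" (the principal point, pixels), "R" (3x3) and "t" (3): a world point X has camera coordinates R X + t; the wrist camera has in their place "tool_from_camera" (4x4, takes a point from camera to tool coordinates, whose origin is the TCP and whose axes are the flange's). Camera axes: x right, y down, z forward; pixel columns grow to the right and rows downward; lengths in m; the calibration is good to about 2 mm. A picture is of the moment at which its call begins: read the wrist's pose just before it. There is no depth.
- arm.sign_off(): hands the job in; it is judged then, once.
The state is a dict: "t": time; "qpos": joint angles; "qd": joint speeds; "tau": joint torques, N m; "ee_pos": TCP position; "ee_rot": TCP orientation; "force": force on the tool from outside, world axes, zero at the start; "ft_torque": the same for the moment, N m; "width": finger opening in m; "grasp_force": force on a finger pad.
Only numpy, scipy, OpenCV 4.12 (cv2) and the standard library are available. Lean on these libraries where they do the work, as an engineer would, in place of code of your own. Each camera call takes 0.05 s, during which the arm holds its last target. There are 200 camera calls.

## Working session

There is one attempt and no reset: what is moved stays moved. The work goes in short steps, Python scripts to look and compute and a tool call to move; the robot and the scene stay as the last step left them, time stands still between calls to the robot, and variables do not carry over. Pictures are saved under pics/ and viewed, at most 10 in all, crops included, and the job is handed in when it is done.

Besides the shell and the picture viewer there is one more tool, called after "Request:" as name([rows], argument=value, ...), one row to a line, values as JSON. move_arm: Moves the arm, as the interface text tells. Its arguments: {"type":"object","properties":{"moves":{"type":"array"}},"required":["moves"]}

```bash
mkdir -p pics; ls
cat > h.py <<'E'
import numpy as np,cv2,pickle
from scipy.spatial.transform import Rotation as Ro
from cell import arm,viewer
def snap(n,f):
    s=arm.get_state(); d=viewer.snapshot(n); d['s']={k:s[k] for k in('ee_pos','ee_rot')}
    cv2.imwrite(f'pics/{f}.png',d['color']); pickle.dump(d,open(f'pics/{f}.pkl','wb')); return d
def load(f): return pickle.load(open(f'pics/{f}.pkl','rb'))
def cam(d):
    f=d['color'].shape[0]/2/np.tan(np.radians(d['fov_y'])/2)
    if 'R' in d: R=np.array(d['R']);return f,R,np.array(d['t'])
    T=np.eye(4);T[:3,:3]=Ro.from_rotvec(d['s']['ee_rot']).as_matrix();T[:3,3]=d['s']['ee_pos']
    M=np.linalg.inv(T@np.array(d['tool_from_camera']));return f,M[:3,:3],M[:3,3]
def onz(d,u,v,z):
    f,R,t=cam(d);r=R.T@np.array([(u-d['cx'])/f,(v-d['cy'])/f,1]);c=-R.T@t
    return c+r*(z-c[2])/r[2]
def proj(d,X):
    f,R,t=cam(d);p=R@np.array(X)+t;return np.array([f*p[0]/p[2]+d['cx'],f*p[1]/p[2]+d['cy']])
E
python3 - <<'E'
from h import *
a=snap('top','top');b=snap('side','side')
for n,d in(('top',a),('side',b)):
    cv2.imwrite(f'pics/{n}2.png',cv2.resize(d['color'],(800,600),interpolation=cv2.INTER_CUBIC)); print(d['fov_y'],-np.array(d['R']).T@d['t'])
print({k:(np.round(v,3)) for k,v in arm.get_state().items()})
E
```

```text
pics
44.68254591733685 [ 0.30946518 -0.12148419  1.20691406]
46.65467309096806 [ 0.20083375 -0.63184002  0.82228466]
{'t': np.float64(0.1), 'qpos': array([ 1.39 ,  0.256,  0.107, -0.   , -1.424, -0.285]), 'qd': array([ 0.002, -0.002,  0.003,  0.002,  0.   , -0.001]), 'tau': array([-3.0000e-03, -3.8760e+01,  2.3847e+01,  5.3780e+00, -4.0000e-03,
        0.0000e+00]), 'ee_pos': array([0.247, 0.491, 0.204]), 'ee_rot': array([ 3.055e+00, -7.250e-01, -1.000e-03]), 'force': array([ 0.191,  0.383, -0.039]), 'ft_torque': array([-0.022,  0.002,  0.039]), 'grasp_force': np.float64(0.0), 'width': np.float64(0.085)}
```

View pics/top2.png

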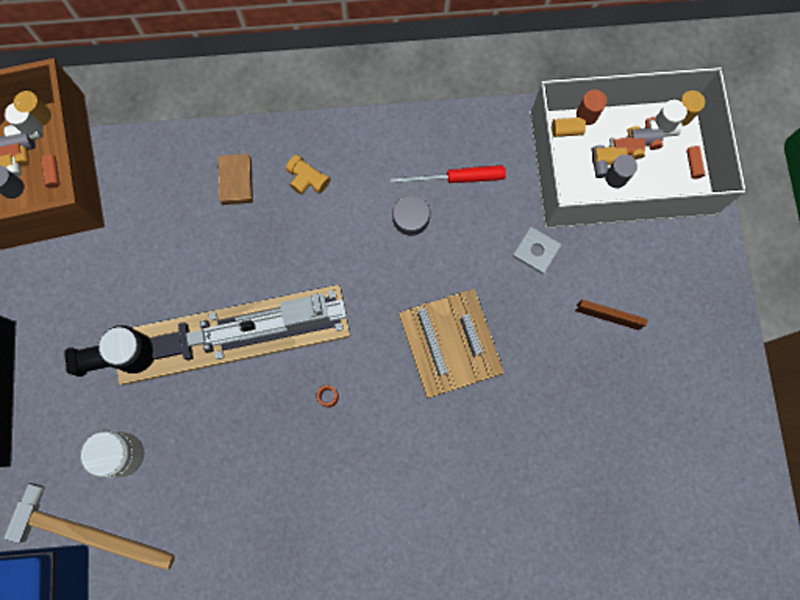

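View pics/side2.png

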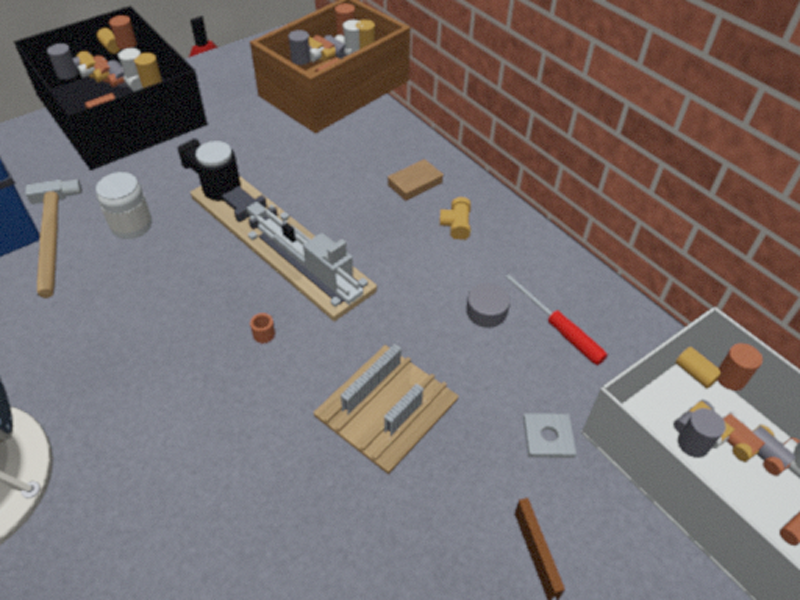

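The long grey strip is at top2 (433,342). The short one is at (472,335), and the brown bar at (612,314) is the look-alike. The long grey strip in the rack groove fits the description. The magazine runs from its rear at (345,310) to the nose on the left, with the tool head at (125,347). I'll confirm this in enlarged crops.

Run:
```python
from h import *
d=load('top');c=d['color']
k=4
A=cv2.resize(c[175:250,118:230],None,fx=6,fy=6,interpolation=cv2.INTER_CUBIC)
B=cv2.resize(c[180:260,250:330],None,fx=5,fy=5,interpolation=cv2.INTER_CUBIC)
cv2.imwrite('pics/cA.png',A);cv2.imwrite('pics/cB.png',B)
q=800/512
for n,u,v,z in(('strip a',422,309,.052),('strip b',445,374,.052),('rack',400,312,.02),('rack',474,290,.02),('rack',503,374,.02),('rack',429,397,.02),('mag rear',345,310,.03),('head',125,347,.1),('ring',327,396,0.02),('tin',105,455,.05),('puck',411,215,.03),('tee',308,174,.02)):
    print(n,onz(d,u/q,v/q,z).round(3))
```

```text
strip a [ 0.553 -0.183  0.052]
strip b [ 0.445 -0.21   0.052]
rack [ 0.557 -0.148  0.02 ]
rack [ 0.585 -0.275  0.02 ]
rack [ 0.441 -0.307  0.02 ]
rack [ 0.413 -0.183  0.02 ]
mag rear [ 0.566 -0.058  0.03 ]
head [0.52  0.279 0.1  ]
ring [ 0.428 -0.019  0.02 ]
tin [0.362 0.328 0.05 ]
puck [ 0.721 -0.18   0.03 ]
tee [ 0.814 -0.009  0.02 ]
```

View pics/cA.png

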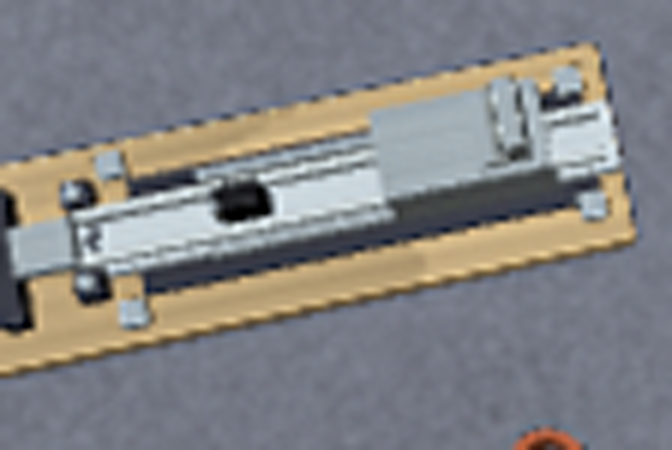

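View pics/cB.png

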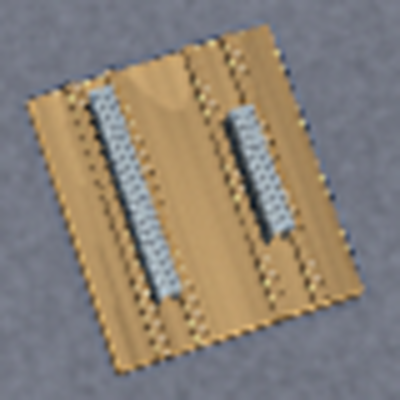

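The crops confirm the long grey strip, with top ends at crop B (102,90) and (169,296). The short strip is to its right. The magazine channel runs from its rear (612,135) to the nose plate near (75,240), and the black follower's front is at (217,203).

```bash
cat >> h.py <<'E'
def yaw(v): return np.degrees(np.arctan2(v[1],v[0]))
def plan(x,y,z,a=None):
    s=arm.get_state();p=np.array(s['ee_pos']);R=Ro.from_rotvec(s['ee_rot']).as_matrix();d=np.array([x,y,z])-p
    a0=yaw(R[:,0]);a=a0 if a is None else a
    r=np.radians(a);R2=np.array([[np.cos(r),np.sin(r),0],[np.sin(r),-np.cos(r),0],[0,0,-1]])
    e=Ro.from_matrix(R.T@R2).as_rotvec()
    print('pos',p.round(4),'yaw',a0.round(2),'| rot10',(np.degrees(e)/10).round(3),'| slide old axes',(R.T@d*100).round(2),'new axes',(R2.T@d*100).round(2))
E
python3 - <<'E'
from h import *
d=load('top')
P=lambda x,y,s,o,z: onz(d,(x+.5)/s-.5+o[0],(y+.5)/s-.5+o[1],z)
a=P(102,90,5,(250,180),.052);b=P(169,296,5,(250,180),.052)
print(a,b,np.linalg.norm(a-b),(a+b)/2,yaw(a-b))
O=(118,175)
r=P(612,135,6,O,.044);n=P(75,240,6,O,.042);f=P(217,203,6,O,.062)
print(r,n,f,np.linalg.norm(n-r),yaw(n-r),yaw(f-r),np.linalg.norm(f-r))
c=(a+b)/2
plan(c[0],c[1],.2,yaw(a-b))
E
```

```text
[ 0.55296291 -0.18316979  0.052     ] [ 0.44626802 -0.20700711  0.052     ] 0.10932528483391299 [ 0.49961547 -0.19508845  0.052     ] 12.593961062477574
[ 0.56636981 -0.05574168  0.044     ] [0.53989753 0.17330492 0.042     ] [0.5468047  0.10894028 0.062     ] 0.23057998148225478 96.59276142039282 96.7752891196026 0.16681409943189623
pos [0.2468 0.491  0.2041] yaw -26.69 | rot10 [ 9.000e-03  3.000e-03 -3.929e+00] | slide old axes [53.41 49.94  0.5 ] new axes [ 9.72 72.47  0.41]
```

Request:
move_arm([
  {"rot":[0,0,-0.98],"slide":[0,0,0],"grip":0.3},
  {"rot":[0,0,-0.98],"slide":[0,0,0],"grip":0.3},
  {"rot":[0,0,-0.98],"slide":[0,0,0],"grip":0.4},
  {"rot":[0,0,-0.98],"slide":[0,0,0],"grip":0.4},
  {"rot":[0,0,0],"slide":[0.8,6.0,0],"grip":0.4},
  {"rot":[0,0,0],"slide":[0.8,6.0,0],"grip":0.4},
  {"rot":[0,0,0],"slide":[0.8,6.0,0],"grip":0.4},
  {"rot":[0,0,0],"slide":[0.8,6.0,0],"grip":0.4},
  {"rot":[0,0,0],"slide":[0.8,6.0,0],"grip":0.4},
  {"rot":[0,0,0],"slide":[0.8,6.0,0],"grip":0.4},
  {"rot":[0,0,0],"slide":[0.8,6.0,0],"grip":0.4},
  {"rot":[0,0,0],"slide":[0.8,6.0,0],"grip":0.4},
])

```text
t: 1.6
ee_pos: [0.4135, 0.0348, 0.2048]
ee_rot: [-3.123, -0.343, -0.0]
force: [1.3, 1.2, 0.9]
width: 0.0511
grasp_force: 0.0
```

Request:
move_arm([
  {"rot":[0,0,0],"slide":[0.8,6.0,0],"grip":0.4},
  {"rot":[0,0,0],"slide":[0.8,6.0,0],"grip":0.4},
  {"rot":[0,0,0],"slide":[0.8,6.0,0],"grip":0.4},
  {"rot":[0,0,0],"slide":[0.9,6.0,2.0],"grip":0.4},
  {"rot":[0,0,0],"slide":[0,0,0],"grip":0.4},
  {"rot":[0,0,0],"slide":[0,0,0],"grip":0.4},
])

```text
t: 2.35
ee_pos: [0.4969, -0.1893, 0.1849]
ee_rot: [-3.123, -0.341, 0.002]
force: [-0.5, -0.3, 0.8]
width: 0.0512
grasp_force: 0.0
```

Run:
```python
from h import *
d=snap('wrist','w1')
print(d['fov_y'],d['tool_from_camera'],arm.get_state()['width'])
cv2.imwrite('pics/w1b.png',cv2.resize(d['color'],(800,600),interpolation=cv2.INTER_CUBIC))
plan(.4996,-.1951,.1,12.6)
```

```text
68.79207509286675 [[-2.49596297e-04 -9.58681686e-01 -2.84480864e-01  7.34888783e-02]
 [ 9.99999957e-01 -1.94610879e-04 -2.21548821e-04  8.02341085e-04]
 [ 1.57031726e-04 -2.84480907e-01  9.58681693e-01 -1.69899725e-01]
 [ 0.00000000e+00  0.00000000e+00  0.00000000e+00  1.00000000e+00]] 0.05112647742410569
pos [ 0.4971 -0.1887  0.1855] yaw 12.54 | rot10 [-0.    -0.001 -0.006] | slide old axes [0.1  0.67 8.55] new axes [0.1  0.67 8.55]
```

View pics/w1b.png

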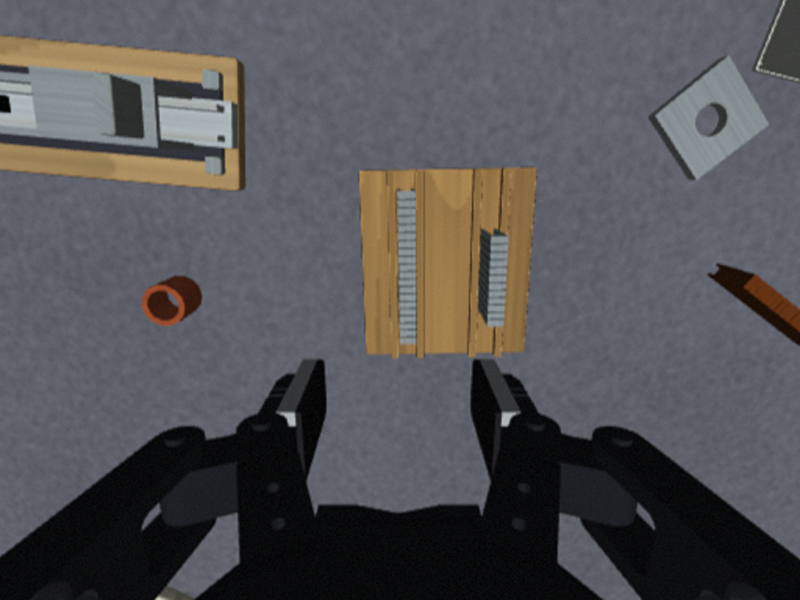

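Wrist view: the strip's top runs from (405,190) to (408,344), with the rack around it. The open fingers straddle column 400.

Run:
```python
from h import *
d=load('w1');q=1.5625
a=onz(d,405.5/q,190/q,.052);b=onz(d,407.5/q,344/q,.052);c=(a+b)/2
print(a,b,np.linalg.norm(a-b),c,yaw(a-b))
plan(c[0],c[1],.030,yaw(a-b))
```

```text
[ 0.5562008  -0.18219255  0.052     ] [ 0.4479451  -0.20819132  0.052     ] 0.11133387875335689 [ 0.50207295 -0.19519193  0.052     ] 13.504440421571141
pos [ 0.4971 -0.1887  0.1855] yaw 12.54 | rot10 [ 0.    -0.001 -0.097] | slide old axes [ 0.34  0.74 15.55] new axes [ 0.33  0.74 15.55]
```

Request:
move_arm([
  {"rot":[0,0,-0.07],"slide":[0.3,0.65,2.0],"grip":0.4},
  {"rot":[0,0,0],"slide":[0,0,4.0],"grip":0.4},
  {"rot":[0,0,0],"slide":[0,0,4.0],"grip":0.4},
  {"rot":[0,0,0],"slide":[0,0,3.0],"grip":0.4},
  {"rot":[0,0,0],"slide":[0,0,1.5],"grip":0.4},
  {"rot":[0,0,0],"slide":[0,0,1.0],"grip":0.4},
  {"rot":[0,0,0],"slide":[0,0,0],"grip":0.4},
  {"rot":[0,0,0],"slide":[0,0,0],"grip":1},
  {"rot":[0,0,0],"slide":[0,0,0],"grip":1},
  {"rot":[0,0,0],"slide":[0,0,0],"grip":1},
  {"rot":[0,0,0],"slide":[0,0,0],"grip":1},
  {"rot":[0,0,0],"slide":[0,0,0],"grip":1},
])

```text
t: 3.9
ee_pos: [0.5015, -0.195, 0.0303]
ee_rot: [3.121, 0.361, 0.0]
force: [-0.1, -0.4, -0.1]
width: -0.0002
grasp_force: 0.0
```

Run:
```python
from h import *
s=arm.get_state();print(s['ee_pos'],s['width'],s['grasp_force'],s['force']); plan(.5,-.195,.2,-83.2)
```

```text
[ 0.5015378  -0.19499422  0.03034693] -0.00024221936953839037 0.0 [-0.13609738 -0.35560628 -0.118607  ]
pos [ 0.5015 -0.195   0.0303] yaw 13.21 | rot10 [ 0.    -0.     9.641] | slide old axes [ -0.15  -0.03 -16.97] new axes [ -0.02   0.15 -16.97]
```

Run:
```python
from h import *
d=snap('wrist','w2');e=snap('side','s2')
cv2.imwrite('pics/w2b.png',np.hstack([cv2.resize(d['color'],(430,322)),cv2.resize(e['color'][190:310,180:310],(349,322),interpolation=cv2.INTER_CUBIC)]))
```

```text
(no output)
```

View pics/w2b.png

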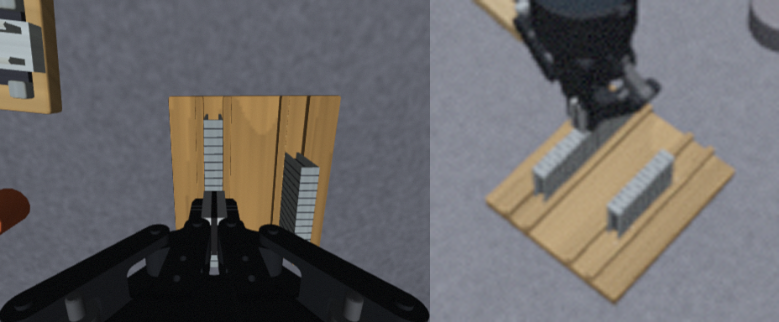

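Request:
move_arm([
  {"rot":[0,0,0],"slide":[0,0,0],"grip":1},
  {"rot":[0,0,0],"slide":[0,0,0],"grip":1},
  {"rot":[0,0,0],"slide":[0,0,-0.5],"grip":1},
  {"rot":[0,0,0],"slide":[0,0,-1.5],"grip":1},
  {"rot":[0,0,0],"slide":[0,0,-2.0],"grip":1},
  {"rot":[0,0,0],"slide":[0,0,-2.0],"grip":1},
  {"rot":[0,0,0],"slide":[0,0,-2.0],"grip":1},
  {"rot":[0,0,0],"slide":[0,0,0],"grip":1},
  {"rot":[0,0,0],"slide":[0,0,0],"grip":1},
])

```text
t: 5.12
ee_pos: [0.5013, -0.1948, 0.1102]
ee_rot: [-3.12, -0.361, 0.0]
force: [-0.2, 0.2, -1.4]
width: -0.0001
grasp_force: 0.0
```

Run:
```python
from h import *
d=snap('wrist','w3');e=snap('side','s3')
cv2.imwrite('pics/w3b.png',np.hstack([cv2.resize(d['color'][100:384,100:420],(450,400)),cv2.resize(e['color'][150:310,180:310],(325,400),interpolation=cv2.INTER_CUBIC)]))
```

```text
(no output)
```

View pics/w3b.png

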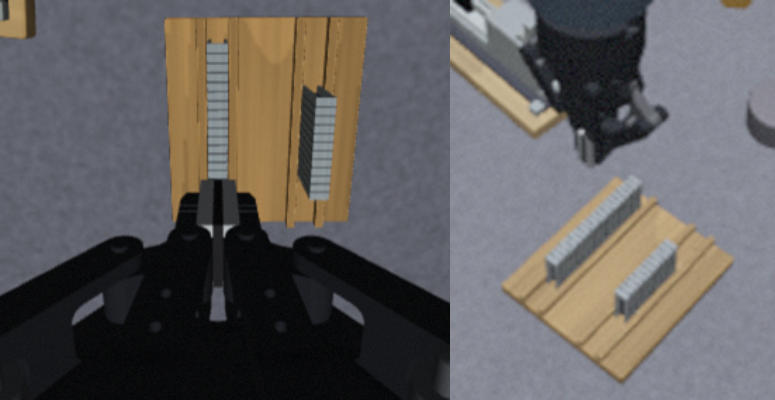

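The strip stayed in its groove and nothing is held, even though the fingers shut. I'll check whether the reported TCP agrees with where the fingertips appear in the pictures.

Run:
```python
from h import *
w=load('w3');s=load('s3')
p=np.array(w['s']['ee_pos'])
print('side',proj(s,p),'seen 235,214', 'wrist',proj(w,p))
# strip corners in side original: from side2 (/1.5625)
d=load('w1')
c=[.501,-.195,.052]
for k in(-55,55):
  a=np.radians(13);X=[c[0]+k/1e3*np.cos(a),c[1]+k/1e3*np.sin(a),.052]
  print(proj(s,X),'w3',proj(w,X), (proj(s,X)-[180,150])*2.5+[450,0], (proj(w,X)-[100,100])*[450/320,400/284])
print((proj(s,p)-[180,150])*2.5+[450,0],(proj(w,p)-[100,100])*[450/320,400/284])
t=snap('top','t3')
q=proj(t,p);print('top',q)
```

```text
side [237.71707658 219.82671254] seen 235,214 wrist [253.39555079 224.73133822]
[219.98764341 253.47357131] w3 [253.71593182 255.36453008] [549.96910853 258.68392828] [216.16302913 218.82328181]
[254.94797732 220.68152998] w3 [254.04808179 132.35955665] [637.36994331 176.70382494] [216.63011501  45.57684035]
[594.29269146 174.56678136] [215.7124933  175.67794116]
top [277.62328543 213.22046135]
```

Run:
```python
from h import *
w=load('w3');s=load('s3')
T=Ro.from_rotvec(w['s']['ee_rot']).as_matrix();p=np.array(w['s']['ee_pos'])
for z in(0,-.01,-.02,-.03):
  for x in (-.011,0,.011):
    X=p+T@[x,0,z];print(z,x,((proj(w,X)-[100,100])*[450/320,400/284]).round(),((proj(s,X)-[180,150])*2.5+[450,0]).round())
cv2.imwrite('pics/w4b.png',np.hstack([cv2.resize(w['color'][200:290,210:300],(400,400),interpolation=cv2.INTER_CUBIC),cv2.resize(s['color'][180:250,200:270],(400,400),interpolation=cv2.INTER_CUBIC)]))
```

```text
0 -0.011 [216. 197.] [585. 183.]
0 0 [216. 176.] [594. 175.]
0 0.011 [216. 153.] [603. 166.]
-0.01 -0.011 [216. 207.] [585. 175.]
-0.01 0 [216. 185.] [594. 167.]
-0.01 0.011 [216. 161.] [603. 159.]
-0.02 -0.011 [216. 218.] [585. 168.]
-0.02 0 [216. 195.] [594. 159.]
-0.02 0.011 [215. 170.] [603. 151.]
-0.03 -0.011 [215. 231.] [584. 160.]
-0.03 0 [215. 206.] [594. 151.]
-0.03 0.011 [215. 180.] [603. 143.]
```

View pics/w4b.png

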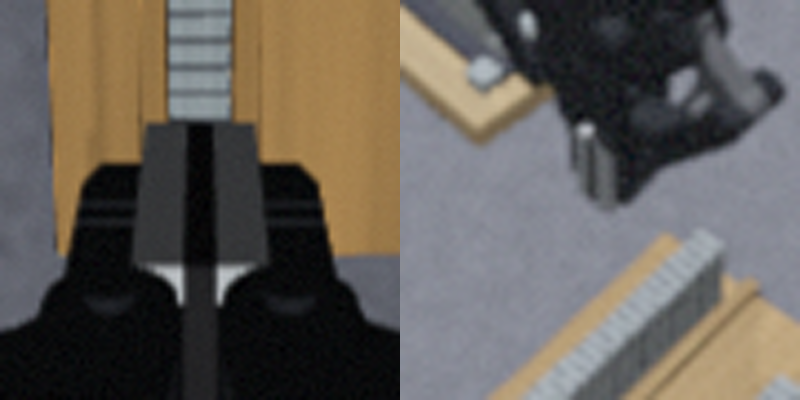

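The pad tips sit about 22–25 mm behind the reported TCP, so they closed above the strip. I'll go lower, with TCP z at about 0.010.

Request:
move_arm([
  {"rot":[0,0,0],"slide":[0,0,0],"grip":0.4},
  {"rot":[0,0,0],"slide":[0,0,0],"grip":0.4},
  {"rot":[0,0,0],"slide":[0,0,0],"grip":0.4},
  {"rot":[0,0,0],"slide":[0,0,3.0],"grip":0.4},
  {"rot":[0,0,0],"slide":[0,0,3.0],"grip":0.4},
  {"rot":[0,0,0],"slide":[0,0,2.0],"grip":0.4},
  {"rot":[0,0,0],"slide":[0,0,1.0],"grip":0.4},
  {"rot":[0,0,0],"slide":[0,0,1.0],"grip":0.4},
  {"rot":[0,0,0],"slide":[0,0,0],"grip":0.4},
  {"rot":[0,0,0],"slide":[0,0,0],"grip":0.4},
])

```text
t: 6.52
ee_pos: [0.5021, -0.1951, 0.011]
ee_rot: [3.12, 0.362, 0.002]
force: [0.4, -0.2, 0.1]
width: 0.0512
grasp_force: 0.0
```

Request:
move_arm([
  {"rot":[0,0,0],"slide":[0,0,0],"grip":1},
  {"rot":[0,0,0],"slide":[0,0,0],"grip":1},
  {"rot":[0,0,0],"slide":[0,0,0],"grip":1},
  {"rot":[0,0,0],"slide":[0,0,0],"grip":1},
  {"rot":[0,0,0],"slide":[0,0,0],"grip":1},
])

```text
t: 7.15
ee_pos: [0.5019, -0.195, 0.0108]
ee_rot: [3.12, 0.362, 0.001]
force: [-1.2, 0.0, 6.3]
width: 0.0098
grasp_force: 61.8
```

Request:
move_arm([
  {"rot":[0,0,0],"slide":[0,0,-0.5],"grip":1},
  {"rot":[0,0,0],"slide":[0,0,-2.0],"grip":1},
  {"rot":[0,0,0],"slide":[0,0,-4.0],"grip":1},
  {"rot":[0,0,0],"slide":[0,0,-4.0],"grip":1},
  {"rot":[0,0,0],"slide":[0,0,-3.5],"grip":1},
  {"rot":[0,0,0],"slide":[0,0,0],"grip":1},
])

```text
t: 7.9
ee_pos: [0.5031, -0.1953, 0.1531]
ee_rot: [3.119, 0.361, 0.008]
force: [-0.1, -1.2, -0.9]
width: 0.0107
grasp_force: 61.0
```

Request:
move_arm([
  {"rot":[0,0,0.97],"slide":[0,0,0],"grip":1},
  {"rot":[0,0,0.97],"slide":[0,0,0],"grip":1},
  {"rot":[0,0,0.97],"slide":[0,0,0],"grip":1},
  {"rot":[0,0,0.97],"slide":[0,0,0],"grip":1},
  {"rot":[0,0,0.97],"slide":[0,0,0],"grip":1},
  {"rot":[0,0,0.97],"slide":[0,0,0],"grip":1},
  {"rot":[0,0,0.97],"slide":[0,0,0],"grip":1},
  {"rot":[0,0,0.97],"slide":[0,0,0],"grip":1},
  {"rot":[0,0,0.97],"slide":[0,0,0],"grip":1},
  {"rot":[0,0,0.92],"slide":[0,0,0],"grip":1},
  {"rot":[0,0,0],"slide":[0,0,0],"grip":1},
])

```text
t: 9.28
ee_pos: [0.5008, -0.1947, 0.149]
ee_rot: [2.348, -2.086, -0.004]
force: [-0.2, 0.2, -1.2]
width: 0.0102
grasp_force: 61.0
```

Run:
```python
from h import *
plan(.5398,.1685,.13,-83.2)
```

```text
pos [ 0.5008 -0.1947  0.149 ] yaw -83.22 | rot10 [ 0.013  0.006 -0.002] | slide old axes [-35.6   -8.17   1.92] new axes [-35.6   -8.18   1.9 ]
```

Request:
move_arm([
  {"rot":[0,0,0],"slide":[-5.9,-1.35,0],"grip":1},
  {"rot":[0,0,0],"slide":[-5.9,-1.35,0],"grip":1},
  {"rot":[0,0,0],"slide":[-5.9,-1.35,0],"grip":1},
  {"rot":[0,0,0],"slide":[-5.9,-1.35,0],"grip":1},
  {"rot":[0,0,0],"slide":[-5.9,-1.35,0],"grip":1},
  {"rot":[0,0,0],"slide":[-5.9,-1.35,0.5],"grip":1},
  {"rot":[0,0,0],"slide":[0,0,0.5],"grip":1},
  {"rot":[0,0,0],"slide":[0,0,0],"grip":1},
  {"rot":[0,0,0],"slide":[0,0,0],"grip":1},
])

```text
t: 10.4
ee_pos: [0.5406, 0.165, 0.1404]
ee_rot: [2.347, -2.087, 0.0]
force: [0.2, -0.2, -1.0]
width: 0.0105
grasp_force: 61.0
```

Run:
```python
from h import *
d=snap('wrist','w5');snap('side','s5');snap('top','t5')
cv2.imwrite('pics/w5b.png',cv2.resize(d['color'][0:300,106:406],(600,600),interpolation=cv2.INTER_CUBIC))
plan(.5398,.1685,.13,-83.2)
f=np.array([.5468,.1089]);u=np.array([-.1167,.9932]);v=np.array([-u[1],u[0]])
for x,y,z in((30,0,62),(30,5.5,62),(30,-5.5,62),(-15,7.5,44),(-15,-7.5,44),(80,7.5,44),(80,-7.5,44),(-46,19,79),(-46,-19,79)):
  print(x,y,z,((proj(d,[*(f+u*(x-30)/1e3+v*y/1e3),z/1e3])-[106,0])*2).round(1))
```

```text
pos [0.5408 0.1652 0.1407] yaw -83.34 | rot10 [-0.003  0.001 -0.014] | slide old axes [-0.34  0.06  1.07] new axes [-0.34  0.06  1.07]
30 0 62 [300.7 255.4]
30 5.5 62 [313.4 255.4]
30 -5.5 62 [288.  255.4]
-15 7.5 44 [317.6 148.2]
-15 -7.5 44 [283.6 148.2]
80 7.5 44 [315.6 357.6]
80 -7.5 44 [285.  357.6]
-46 19 79 [353.4  45.7]
-46 -19 79 [249.4  45.7]
```

View pics/w5b.png

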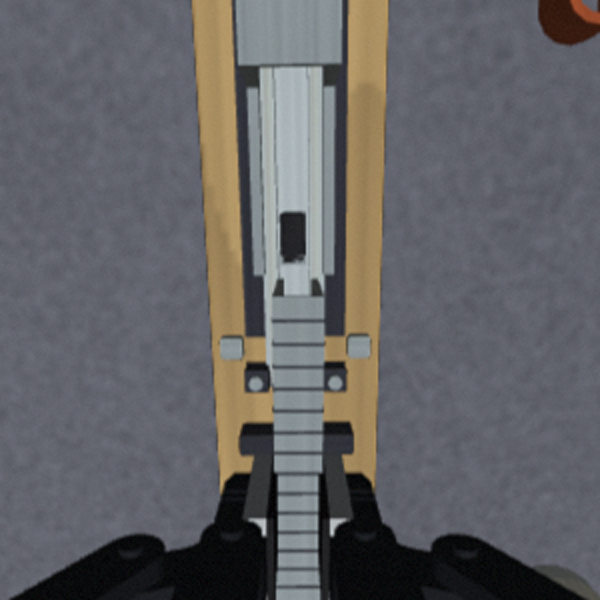

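Wrist view: the held strip is centred on column 298, with its rear end at row 296. The follower is black, columns 281–305, with its front top edge near row 259. The roof's front edge is at row 65, columns 235–341. The cradle's mid-column runs from 290 at row 0 to 297.5 at row 480.

Run:
```python
from h import *
d=load('w5');T=Ro.from_rotvec(d['s']['ee_rot']).as_matrix();p=np.array(d['s']['ee_pos']);print(d['cx'],d['cy'],p)
for n,u,v,z in(('wood',290,2,.012),('wood',294,300,.012),('wood',297.5,480,.012),('roof',288,65,.079),('fol front',293,259,.062),('fol back',292.5,212,.062),('screw',295,348,.03),('scr2',295.5,383,.03),('stripend',298.5,296,.182),('strip470',298,470,.182)):
  X=onz(d,(u+.5)/2-.5+106,(v+.5)/2-.5,z);print(n,X.round(4),'tool',(1e3*T.T@(X-p)).round(1))
# top view, strip visible? project
```

```text
254.57443639033596 190.9900596614579 [0.54056307 0.16503449 0.14035392]
wood [ 0.5648 -0.0011  0.012 ] tool [167.8  -4.7 128.4]
wood [0.5472 0.1353 0.012 ] tool [ 30.3  -3.1 128.4]
wood [0.5331 0.2395 0.012 ] tool [-74.9  -1.3 128.3]
roof [0.56   0.0401 0.079 ] tool [126.3  -4.7  61.4]
fol front [0.5502 0.1106 0.062 ] tool [55.2 -3.2 78.4]
fol back [0.5526 0.0913 0.062 ] tool [74.7 -3.4 78.4]
screw [0.544  0.1571 0.03  ] tool [  8.3  -2.5 110.4]
scr2 [0.5416 0.1756 0.03  ] tool [-10.4  -2.3 110.4]
stripend [0.5481 0.1101 0.182 ] tool [ 55.5  -1.1 -41.6]
strip470 [0.5432 0.1532 0.182 ] tool [ 12.1  -1.2 -41.6]
```

Request:
move_arm([
  {"rot":[0,0,-0.07],"slide":[-0.8,-0.1,0],"grip":1},
  {"rot":[0,0,0],"slide":[0,0,3.0],"grip":1},
  {"rot":[0,0,0],"slide":[0,0,3.0],"grip":1},
  {"rot":[0,0,0],"slide":[0,0,1.5],"grip":1},
  {"rot":[0,0,0],"slide":[0,0,1.0],"grip":1},
  {"rot":[0,0,0],"slide":[0,0,0],"grip":1},
  {"rot":[0,0,0],"slide":[0,0,0],"grip":1},
])

```text
t: 11.42
ee_pos: [0.5414, 0.1745, 0.0564]
ee_rot: [-2.359, 2.072, -0.001]
force: [0.6, -0.5, -1.7]
width: 0.0105
grasp_force: 61.0
```

Run:
```python
from h import *
d=snap('wrist','w6');snap('side','s6')
cv2.imwrite('pics/w6b.png',cv2.resize(d['color'][0:300,156:356],(533,600*4//3),interpolation=cv2.INTER_CUBIC)[:800])
g=cv2.cvtColor(d['color'],cv2.COLOR_BGR2GRAY)
for r in range(0,240,12): print(r,' '.join(str(x) for x in g[r,215:295:2]))
```

```text
0 65 52 48 50 141 145 146 145 100 170 166 167 178 180 112 181 179 173 173 173 175 179 173 174 174 181 173 148 169 166 176 173 103 139 144 144 145 103 51 51
12 87 52 49 50 116 144 143 144 121 168 167 166 179 180 111 180 182 176 174 176 177 179 174 173 176 182 175 149 168 171 175 172 94 141 144 142 142 78 53 52
24 116 53 49 49 95 144 142 142 140 141 171 165 177 181 113 179 181 176 174 174 177 179 173 172 175 183 176 172 168 171 177 174 76 141 142 142 142 62 50 49
36 149 51 51 47 60 144 140 142 140 114 173 167 178 179 114 180 181 175 173 175 177 181 175 173 175 181 172 174 168 175 177 172 70 144 141 143 143 56 51 50
48 148 61 51 50 55 139 140 140 141 93 178 168 177 178 131 176 182 176 172 175 177 181 177 171 179 183 171 172 169 175 176 171 78 143 140 141 141 49 53 53
60 154 72 48 48 51 137 138 138 142 80 177 168 175 179 145 177 180 175 175 177 180 181 175 174 177 182 148 174 167 177 178 170 93 138 138 141 120 49 49 49
72 152 108 53 51 47 135 139 141 137 85 172 169 173 180 151 170 185 178 171 176 177 179 176 172 175 179 149 173 169 180 176 169 107 139 140 142 83 51 52 50
84 153 126 52 49
[... 1241 characters left out ...]
 143 140 140 140 143 142 143 138 137 139 144 171 177 172 172 142 138 133 132 132 137 137 126 58
192 144 145 115 137 135 137 145 143 145 146 157 173 169 174 137 141 140 140 140 139 141 144 144 137 135 141 133 169 175 173 171 142 135 132 132 134 135 137 136 124
204 139 141 100 46 52 51 48 51 54 51 51 28 163 168 112 115 118 114 113 119 118 121 121 116 114 115 87 169 176 173 31 54 51 52 49 49 52 49 53 136
216 139 141 139 50 110 148 146 142 129 50 48 111 144 107 77 78 77 76 75 73 75 76 88 78 71 74 77 89 136 139 59 51 56 143 147 144 141 71 52 135
228 138 142 140 139 135 139 144 149 151 71 54 54 55 50 137 145 145 141 138 141 145 143 145 138 133 139 72 55 54 55 54 123 138 135 134 137 137 141 139 139
```

Run:
```python
from h import *
d=load('w6');T=Ro.from_rotvec(d['s']['ee_rot']).as_matrix();p=np.array(d['s']['ee_pos']);print(p,load('w5')['tool_from_camera'][1],d['tool_from_camera'][1])
g=cv2.cvtColor(d['color'],cv2.COLOR_BGR2GRAY)
print('fol',g[112:136,255],'strip',g[138:160,255])
for n,u,v,z in(('fol',255.5,122,.062),('strip',255,150,.0976),('strip',255,195,.0976),('wall24',255.6,24,.044),('wall168',255.4,168,.044)):
  X=onz(d,u,v,z);print(n,X.round(4),'tool',(1e3*T.T@(X-p)).round(1))
```

```text
[0.54142883 0.17449421 0.0563836 ] [ 9.99999753e-01 -4.25592020e-04  5.59588427e-04 -1.35939759e-03] [ 9.99999754e-01 -4.25870878e-04  5.58067252e-04 -1.35278503e-03]
fol [ 34  33  36  35  36  32  34  36  69 119 123  94  66  55 112 150 168 178
 178 179 178 177 178 178] strip [175 180 179 176 177 178 178 178 177 149 131 141 141 141 143 142 139 140
 142 140 140 109]
fol [0.5506 0.1099 0.062 ] tool [65.2 -0.7 -5.6]
strip [0.5495 0.1207 0.0976] tool [ 54.4  -1.1 -41.2]
strip [0.5467 0.1421 0.0976] tool [ 32.8  -1.1 -41.2]
wall24 [0.5575 0.0563 0.044 ] tool [119.3  -0.6  12.3]
wall168 [0.5466 0.1401 0.044 ] tool [34.8 -0.7 12.4]
```

Request:
move_arm([
  {"rot":[0,0,0],"slide":[0,0.04,1.0],"grip":1},
  {"rot":[0,0,0],"slide":[0.5,0,0],"grip":1},
  {"rot":[0,0,0],"slide":[0.5,0,0],"grip":1},
  {"rot":[0,0,0],"slide":[0.5,0,0],"grip":1},
  {"rot":[0,0,0],"slide":[0.5,0,0],"grip":1},
  {"rot":[0,0,0],"slide":[0,0,0],"grip":1},
])

```text
t: 12.28
ee_pos: [0.5424, 0.1547, 0.0451]
ee_rot: [-2.359, 2.074, 0.002]
force: [-3.1, 5.1, -3.8]
width: 0.0102
grasp_force: 60.8
```

Run:
```python
from h import *
s=arm.get_state();print(s['ee_pos'],s['force'],s['ft_torque'])
d=snap('wrist','w7')
g=cv2.cvtColor(d['color'],cv2.COLOR_BGR2GRAY)
print(g[90:160:2,256])
for r in range(96,210,12): print(r,' '.join(str(x) for x in g[r,227:287:2]))
```

```text
[0.54243252 0.15466848 0.04507781] [-3.14248072  5.13016002 -3.8149229 ] [ 2.04528058  1.05191121 -0.12576772]
[177 176 177 175 177  59  34  37  35  37  36  35  37  35  36  34  33  35
  33  37  35  34  33  34  34  51 151 178 176 130 142 138 142 142 140]
96 141 89 168 168 168 176 177 144 182 180 176 176 177 180 178 174 173 176 179 126 176 168 179 176 169 111 139 137 141 119
108 138 114 166 169 167 181 179 122 45 34 34 35 34 34 33 35 34 37 60 109 175 168 178 175 140 128 138 139 138 96
120 140 136 124 169 167 177 179 102 43 34 34 34 35 36 36 35 34 35 88 109 174 169 178 177 114 133 136 137 141 80
132 138 137 83 173 168 178 179 95 63 34 36 34 35 34 35 34 32 32 88 108 172 167 179 175 104 133 138 138 137 59
144 140 138 73 175 169 175 178 113 124 51 60 171 176 179 179 174 172 144 46 50 152 170 177 173 93 135 138 141 138 55
156 139 140 73 171 169 175 180 129 139 141 141 137 139 138 139 143 141 137 137 140 142 168 178 173 78 139 137 138 137 52
168 139 140 100 174 168 171 177 125 139 143 139 136 139 139 141 141 142 137 137 139 141 171 177 173 129 139 139 140 116 48
180 48 45 107 172 168 172 177 149 137 142 142 140 140 139 140 143 141 140 137 143 143 174 175 170 168 47 44 49 51 52
192 48 47 75 173 168 169 177 173 135 145 143 139 137 138 141 143 142 138 139 142 145 175 175 171 141 48 46 50 51 48
204 48 48 57 169 168 167 175 170 113 120 123 117 116 117 116 119 119 116 117 122 96 174 175 170 116 46 50 51 47 51
```

Request:
move_arm([
  {"rot":[0,0,0],"slide":[0,-0.12,-0.1],"grip":1},
  {"rot":[0,0,0],"slide":[0.5,0,0],"grip":1},
  {"rot":[0,0,0],"slide":[0.5,0,0],"grip":1},
  {"rot":[0,0,0],"slide":[0.5,0,0],"grip":1},
  {"rot":[0,0,0],"slide":[0.5,0,0],"grip":1},
  {"rot":[0,0,0],"slide":[0,0,0],"grip":1},
])

```text
t: 13.08
ee_pos: [0.5462, 0.1357, 0.0461]
ee_rot: [-2.358, 2.073, 0.003]
force: [-3.8, 7.0, -3.2]
width: 0.0103
grasp_force: 60.8
```

```bash
cat >> h.py <<'E'
def edges(f):
    s=arm.get_state();print(s['ee_pos'].round(4),np.round(s['force'],1),np.round(s['ft_torque'],2),yaw(Ro.from_rotvec(s['ee_rot']).as_matrix()[:,0]))
    d=snap('wrist',f);g=cv2.cvtColor(d['color'],cv2.COLOR_BGR2GRAY)
    print(g[90:160:2,256])
    for r in (60,96,132,144,156,168,180,192): print(r,' '.join(str(x) for x in g[r,225:290:2]))
E
python3 -c "
from h import *
edges('w8')"
```

```text
[0.5462 0.1357 0.0461] [-3.8  7.  -3.2] [ 2.84  1.19 -0.07] -82.63516415707497
[180 178 181 178 181 133  29  37  37  35  36  31  35  35  36  35  35  35
  32  34  34  34  41 141 140 141 150 180 179 131 139 141 140 142 141]
60 49 46 50 60 172 165 169 176 180 168 181 174 171 172 172 177 174 169 171 176 180 144 172 166 170 173 169 56 44 49 47 48 47
96 141 142 141 116 170 167 166 175 178 125 181 177 175 171 177 176 176 172 171 178 178 125 174 166 176 174 167 110 142 143 143 120 49
132 135 140 139 138 86 174 166 175 177 113 101 32 34 33 36 34 31 34 35 33 61 93 175 169 178 173 89 133 140 138 139 60 50
144 135 139 140 138 74 174 167 175 179 102 53 58 174 174 176 178 180 176 144 48 51 93 174 170 179 174 78 137 137 139 138 55 50
156 113 138 138 139 82 171 168 172 177 141 141 140 140 137 135 139 143 139 137 136 141 142 166 170 178 171 68 137 137 137 136 46 51
168 92 137 139 138 97 167 169 172 177 141 139 142 139 138 139 139 140 142 137 134 142 142 169 171 177 168 74 139 140 140 116 48 49
180 58 141 138 139 114 163 169 172 177 139 142 141 138 139 137 139 143 141 139 136 143 143 170 172 176 169 89 139 139 139 81 49 50
192 50 137 139 138 137 136 171 168 176 139 141 141 136 137 138 139 143 141 138 136 143 140 167 175 176 168 107 138 138 140 66 48 48
```

Request:
move_arm([
  {"rot":[0,0,0],"slide":[0.5,-0.02,0],"grip":1},
  {"rot":[0,0,0],"slide":[0.5,0,0],"grip":1},
  {"rot":[0,0,0],"slide":[0.5,0,0],"grip":1},
  {"rot":[0,0,0],"slide":[0.5,0,0],"grip":1},
  {"rot":[0,0,0],"slide":[0.4,0,0],"grip":1},
  {"rot":[0,0,0],"slide":[0,0,0],"grip":1},
])

```text
t: 13.88
ee_pos: [0.5494, 0.1128, 0.0462]
ee_rot: [-2.358, 2.073, 0.004]
force: [-4.4, 10.0, -1.0]
width: 0.0106
grasp_force: 61.0
```

```bash
python3 -c "
from h import *
edges('w9')
snap('side','s9')"
```

```text
[0.5494 0.1128 0.0462] [-4.4 10.  -1. ] [ 3.81  1.57 -0.13] -82.63771629716865
[139 138 140 139 140 137 138 139 117  36  34  37  35  34  34  35  35  36
  35  34  33  32  35 116 125 129 145 179 177 127 139 140 138 137 139]
60 137 137 140 142 140 139 139 143 140 139 134 134 139 140 143 139 139 137 138 140 141 139 136 136 138 138 132 135 141 141 140 142 139
96 137 137 140 141 142 138 138 140 140 137 137 135 136 137 140 139 135 138 137 137 137 135 134 137 139 134 131 136 138 141 141 142 138
132 134 142 140 141 75 172 164 174 174 112 97 30 32 35 37 32 32 34 30 33 45 109 175 164 176 172 110 135 140 138 142 69 51
144 135 137 138 140 74 170 165 173 176 127 50 55 170 171 173 175 176 171 170 47 50 80 175 166 175 171 90 134 140 137 138 57 51
156 111 137 140 139 80 167 164 171 174 138 137 137 137 137 135 137 140 138 135 132 136 139 168 167 177 170 76 137 139 137 138 51 46
168 73 140 138 138 106 165 168 166 174 138 136 139 135 136 135 138 140 140 136 133 138 142 166 169 176 171 66 137 135 138 119 48 47
180 53 135 136 137 133 162 167 167 176 143 139 140 137 139 137 138 140 141 136 135 136 140 166 168 175 168 75 138 136 137 95 50 52
192 51 134 136 136 133 123 167 165 176 140 140 141 137 137 139 140 141 139 134 134 137 136 166 172 174 166 88 136 135 138 78 51 47
```

Request:
move_arm([
  {"rot":[0,0,0],"slide":[0,0,0.3],"grip":1},
  {"rot":[0,0,0],"slide":[0,0,0.3],"grip":1},
  {"rot":[0,0,0],"slide":[0,0,0.3],"grip":1},
  {"rot":[0,0,0],"slide":[0,0,0],"grip":1},
])

```text
t: 14.48
ee_pos: [0.5517, 0.1133, 0.0409]
ee_rot: [-2.357, 2.067, -0.002]
force: [-8.4, 10.3, 15.2]
width: 0.0109
grasp_force: 63.3
```

```bash
python3 -c "
from h import *
edges('w10')
e=snap('side','s10')
d=load('w10')
cv2.imwrite('pics/c10.png',np.hstack([cv2.resize(d['color'][80:250,200:310],(388,600),interpolation=cv2.INTER_CUBIC),cv2.resize(e['color'][110:190,140:195],(412,600),interpolation=cv2.INTER_CUBIC)]))
print(proj(e,arm.get_state()['ee_pos']))
"
```

```text
[0.5517 0.1133 0.0409] [-8.4 10.3 15.2] [ 3.5   2.91 -0.08] -82.51290509254041
[141 138 138 138 141 139 140 138 101  34  32  33  34  35  35  35  33  31
  32  33  33  33  31 108 143 140 140 164 172 128 139 138 140 141 140]
60 134 137 134 140 140 141 140 140 139 139 142 141 136 135 133 140 142 142 139 140 139 136 141 141 139 133 135 137 137 132 133 141 142
96 130 136 136 136 138 139 140 139 139 139 140 139 136 132 133 138 140 141 136 137 136 135 140 139 134 134 135 136 133 131 132 140 140
132 46 58 141 139 138 139 113 170 164 172 176 112 176 21 32 33 34 33 33 31 33 32 27 85 171 164 168 171 166 72 138 140 139
144 44 54 138 139 138 138 91 172 163 124 50 50 173 167 165 162 167 169 167 55 55 145 170 144 171 164 174 172 165 86 139 138 139
156 49 49 134 137 138 141 76 172 164 138 138 136 135 136 135 138 140 138 133 131 138 139 176 121 172 164 172 172 140 110 138 139 137
168 45 47 131 137 134 139 70 169 164 143 141 138 136 137 134 137 139 138 137 132 137 141 177 101 171 165 175 172 88 131 138 136 138
180 46 46 108 135 137 137 78 167 165 140 140 135 135 136 134 139 141 141 137 135 142 141 178 88 173 167 174 172 71 133 137 137 134
192 46 45 89 138 135 136 96 166 166 139 138 142 135 137 138 141 142 140 136 135 140 143 176 102 171 166 172 171 67 136 135 137 133
[183.42185142 147.04484951]
```

Request:
move_arm([
  {"rot":[0,0,0],"slide":[0,0,-0.4],"grip":1},
  {"rot":[0,0,0],"slide":[0,0.2,-0.3],"grip":1},
  {"rot":[0,0,0],"slide":[0,0,0.2],"grip":1},
  {"rot":[0,0,0],"slide":[0,0,0],"grip":1},
])

```text
t: 15.08
ee_pos: [0.5496, 0.1132, 0.0437]
ee_rot: [-2.356, 2.068, -0.001]
force: [-1.8, 10.1, 1.8]
width: 0.0103
grasp_force: 61.5
```

View pics/c10.png

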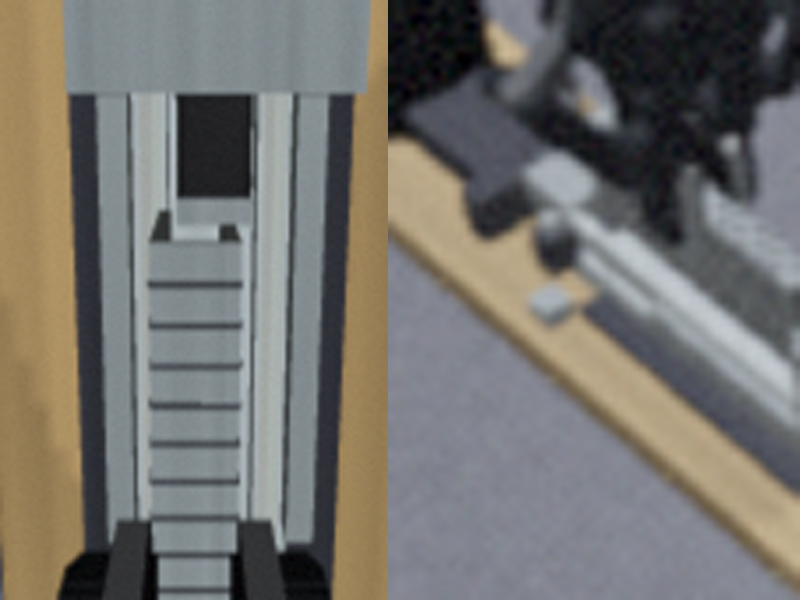

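The last picture shows the strip offset to the left of the channel. It has now been shifted back to the centred line, so I'll lower again.

Request:
move_arm([
  {"rot":[0,0,0],"slide":[0,0,0.3],"grip":1},
  {"rot":[0,0,0],"slide":[0,0,0.3],"grip":1},
  {"rot":[0,0,0],"slide":[0,0,0],"grip":1},
])

```text
t: 15.45
ee_pos: [0.5501, 0.1133, 0.0381]
ee_rot: [-2.356, 2.068, -0.002]
force: [-2.7, 10.9, 2.6]
width: 0.0104
grasp_force: 61.7
```

```bash
python3 -c "
from h import *
edges('w11')"
```

```text
[0.5501 0.1133 0.0381] [-2.7 10.9  2.6] [3.62 0.58 0.02] -82.53356713341012
[140 139 140 139 140 138 141 141  64  32  35  33  33  32  33  31  34  35
  34  36  35  33  31  81 113 111 102 160 176 132 138 139 137 141 139]
60 135 136 138 139 140 137 139 139 141 138 136 132 135 139 143 140 139 139 138 135 139 142 137 136 136 136 137 134 136 138 141 142 142
96 137 139 137 141 140 137 136 137 142 139 135 135 135 136 141 141 139 136 137 135 138 137 136 134 136 135 136 129 133 138 140 137 141
132 134 139 139 140 85 170 164 165 174 176 140 40 32 34 34 31 34 32 34 33 33 35 118 172 162 170 172 167 87 140 138 140 139
144 134 140 137 138 94 165 165 164 176 92 50 101 158 157 159 160 162 160 124 92 90 153 103 171 166 175 173 137 120 140 138 140 117
156 103 139 141 137 114 165 165 163 176 139 141 137 136 134 133 139 140 137 133 136 139 142 88 172 164 174 172 115 132 139 138 140 83
168 73 140 138 137 132 136 165 164 176 139 140 137 137 136 135 139 138 140 135 135 139 143 108 170 165 176 171 89 132 135 134 139 59
180 56 136 136 134 133 108 169 166 175 141 142 138 136 137 135 139 141 138 137 135 142 140 124 168 168 176 169 66 134 136 136 135 53
192 52 133 136 136 134 89 171 165 174 138 140 138 136 135 136 138 142 140 133 138 142 130 120 166 166 176 167 69 137 135 136 136 45
```

Request:
move_arm([
  {"rot":[0,0,0],"slide":[0,0.05,0.3],"grip":1},
  {"rot":[0,0,0],"slide":[0,0,0.3],"grip":1},
  {"rot":[0,0,0],"slide":[0,0,0],"grip":1},
])

```text
t: 15.88
ee_pos: [0.55, 0.1133, 0.0323]
ee_rot: [-2.356, 2.067, -0.003]
force: [-0.8, 10.7, 3.0]
width: 0.0103
grasp_force: 61.6
```

Request:
move_arm([
  {"rot":[0,0,0],"slide":[0,0,0.2],"grip":1},
  {"rot":[0,0,0],"slide":[0,0,0.2],"grip":1},
  {"rot":[0,0,0],"slide":[0,0,0],"grip":1},
])

```text
t: 16.25
ee_pos: [0.5502, 0.1133, 0.0289]
ee_rot: [-2.356, 2.067, -0.003]
force: [-1.9, 10.6, 6.7]
width: 0.0104
grasp_force: 62.0
```

Request:
move_arm([
  {"rot":[0,0,0],"slide":[0,0,0.15],"grip":1},
  {"rot":[0,0,0],"slide":[0,0,0],"grip":1},
])

```text
t: 16.5
ee_pos: [0.5503, 0.1133, 0.0288]
ee_rot: [-2.356, 2.066, -0.004]
force: [-6.3, 10.3, 15.7]
width: 0.0105
grasp_force: 63.3
```

Request:
move_arm([
  {"rot":[0,0,0],"slide":[-0.15,0,0],"grip":1},
  {"rot":[0,0,0],"slide":[-0.15,0,0],"grip":1},
  {"rot":[0,0,0],"slide":[0,0,0],"grip":1},
])

```text
t: 16.88
ee_pos: [0.5502, 0.1137, 0.0288]
ee_rot: [-2.358, 2.068, -0.008]
force: [-3.5, 1.0, 15.2]
width: 0.0101
grasp_force: 63.1
```

Request:
move_arm([
  {"rot":[0,0,0],"slide":[-0.15,0,-0.1],"grip":1},
  {"rot":[0,0,0],"slide":[0,0,0],"grip":1},
])

```text
t: 17.12
ee_pos: [0.5498, 0.1161, 0.0288]
ee_rot: [-2.357, 2.068, -0.006]
force: [-1.8, 5.5, 9.2]
width: 0.01
grasp_force: 62.3
```

Request:
move_arm([
  {"rot":[0,0,0],"slide":[-0.1,0,-0.1],"grip":1},
  {"rot":[0,0,0],"slide":[-0.1,0,0],"grip":1},
  {"rot":[0,0,0],"slide":[0,0,0],"grip":1},
])

```text
t: 17.5
ee_pos: [0.5493, 0.119, 0.0289]
ee_rot: [-2.357, 2.067, -0.004]
force: [0.2, 7.3, 4.6]
width: 0.01
grasp_force: 61.6
```

Request:
move_arm([
  {"rot":[0,0,0],"slide":[-0.1,0,0],"grip":1},
  {"rot":[0,0,0],"slide":[-0.1,0,0],"grip":1},
  {"rot":[0,0,0],"slide":[0,0,0],"grip":1},
])

```text
t: 17.88
ee_pos: [0.5491, 0.1202, 0.0289]
ee_rot: [-2.358, 2.068, -0.005]
force: [1.7, 5.5, 4.4]
width: 0.0105
grasp_force: 61.7
```

Request:
move_arm([
  {"rot":[0,0,0],"slide":[-0.15,0,0],"grip":1},
  {"rot":[0,0,0],"slide":[0,0,0],"grip":1},
])

```text
t: 18.12
ee_pos: [0.549, 0.1202, 0.0289]
ee_rot: [-2.359, 2.069, -0.007]
force: [4.3, 0.2, 7.0]
width: 0.0099
grasp_force: 62.0
```

Request:
move_arm([
  {"rot":[0,0,0],"slide":[0,0,0],"grip":0.5},
  {"rot":[0,0,0],"slide":[0,0,0],"grip":0.5},
  {"rot":[0,0,0],"slide":[0,0,0],"grip":0.5},
  {"rot":[0,0,0],"slide":[0,0,-1.0],"grip":0.5},
  {"rot":[0,0,0],"slide":[0,0,-3.0],"grip":0.5},
  {"rot":[0,0,0],"slide":[0,0,-4.0],"grip":0.5},
  {"rot":[0,0,0],"slide":[0,0,-4.0],"grip":0.5},
  {"rot":[0,0,0],"slide":[0,0,0],"grip":0.5},
])

```text
t: 19.12
ee_pos: [0.5484, 0.1211, 0.1514]
ee_rot: [-2.355, 2.068, -0.006]
force: [0.2, 0.5, -0.2]
width: 0.0427
grasp_force: 0.0
```

Run:
```python
from h import *
d=snap('wrist','w12');T=Ro.from_rotvec(d['s']['ee_rot']).as_matrix();p=np.array(d['s']['ee_pos'])
c0=np.array([.549,.1202]);u=np.array([-.130,.9915]);v=np.array([-u[1],u[0]])
M=lambda x,y,z:[*(c0+u*(x-37)/1e3+v*y/1e3),z/1e3]
print(p, (T[:,2]).round(4))
for x,z in((-18,70),(92,70),(-46,79),(-104,108),(-99,108)): print(x,z,proj(d,M(x,0,z)).round(1))
g=cv2.cvtColor(d['color'],cv2.COLOR_BGR2GRAY)
print('col255',g[0:384:3,255]); print('rows'); 
for r in(0,20,40,120,160): print(r,g[r,205:305:3])
w=np.array(c0+u*(-.160-.037)); print('behind plate',w); plan(w[0],w[1],.15,None)
```

```text
[0.54840506 0.12105563 0.15137483] [ 0.0077  0.0027 -1.    ]
-18 70 [256.1 128. ]
92 70 [256.  241.8]
-46 79 [256.1  93.7]
-104 108 [256.1  -1.5]
-99 108 [256.1   7.2]
col255 [146 147 142 132  53  51  50  50 131 144 144 145 145 144 152 153 152 152
 152 151 152 151 151 151 148 149 149 150 149 149 149 149 161 182  67  36
  36  40  38  37  35 118 149 145 145 125 146 116 145 116 149 111 147  99
 150  94 146 110 149 114 150 120 151 121 149 126 150 150 138 150 120 152
 102 153 123 151 152 129 153 112 151 154 152 151  96  53  52  54  55  52
  53  54  54  54  53  55  55  53  15  11   5   6  10   8   6  10   5   8
   5   6  13  14   7   9  12   8  10  13  10  10  11  10  11  10   8  10
  11  11]
rows
0 [106 104 151 150 148 139 146 145 147 149 144 149 145 146 149 148 145 152
 141 145 147 143 144 148 144 147 146 143 147 146 148 148 150  95]
20 [109 104 144 153 149 144 153 155  76 148 140  46  50  51  47  49  49  49
  49  47  49  48  49  50 149 148  57 161 156 151 147 151 152 100]
40 [103 106 137 154 149 144 152 157 111 145 141 146 148 147 147 145 145 148
 145 146 145 142 144 146 146 148  72 160 156 149 150 150 148 100]
120 [101 102 103 106 146 149 147 158 158  62  50 148 145 176 181 100  37  38
  32  63 172 185 141 147  56  52 142 140 131 137 139 141 104 104]
160 [110 109 106  99 136 132 130 140 157 111  47 138 142 177 185 126 124 125
 132 170 175 183 137 147  52  78 144 139 133 141 145  99 102 102]
behind plate [ 0.57461   -0.0751255]
pos [0.547  0.1208 0.149 ] yaw -82.59 | rot10 [-0.021  0.007 -0.   ] | slide old axes [19.79 -0.21 -0.13] new axes [19.79 -0.21 -0.1 ]
```

The strip's rear end is at row 128, where I predicted it for a seated strip. The rail plate is at about x = -104 mm. I'll go behind it with shut fingers.

Request:
move_arm([
  {"rot":[0,0,0],"slide":[5.8,-0.07,0],"grip":1},
  {"rot":[0,0,0],"slide":[5.8,-0.07,0],"grip":1},
  {"rot":[0,0,0],"slide":[5.8,-0.07,0],"grip":1},
  {"rot":[0,0,0],"slide":[0,0,0],"grip":1},
  {"rot":[0,0,0],"slide":[0,0,0],"grip":1},
  {"rot":[0,0,0],"slide":[0,0,0],"grip":1},
])

```text
t: 19.92
ee_pos: [0.5704, -0.0508, 0.1465]
ee_rot: [2.362, -2.071, -0.001]
force: [-0.1, 0.4, -0.6]
width: 0.0
grasp_force: 0.0
```

Run:
```python
from h import *
s=arm.get_state();p=s['ee_pos'];c0=np.array([.549,.1202]);u=np.array([-.130,.9915]);v=np.array([-u[1],u[0]])
print(p,s['width'],'m',37+1e3*u@(p[:2]-c0),1e3*v@(p[:2]-c0))
d=snap('wrist','w13');sd=snap('side','s13')
g=cv2.cvtColor(d['color'],cv2.COLOR_BGR2GRAY)
print(g[150:384:3,255])
```

```text
[ 0.57044728 -0.0508166   0.14652249] 1.2837068783893084e-05 m -135.35110438147862 0.9671824824055333
[100 106 100  95  99 101 103  66  71 185 183 184 182 182 181 179 181 181
 180 180 178 182  90 153 156  70  10   3   3   9   9   4   7   9   5  15
  10  37  38  37  37  38  37  37  34  38  35  36  36  37  35  68 147 109
 147 149 125 137 151  77  10   8   7   9   7  13   7  11  11  13  14   9
   5  12  12   7  12  10]
```

Request:
move_arm([
  {"rot":[0,0,0],"slide":[-0.2,0.1,3.0],"grip":1},
  {"rot":[0,0,0],"slide":[0,0,2.5],"grip":1},
  {"rot":[0,0,0],"slide":[0,0,1.5],"grip":1},
  {"rot":[0,0,0],"slide":[0,0,1.3],"grip":1},
  {"rot":[0,0,0],"slide":[0,0,0],"grip":1},
])

```text
t: 20.65
ee_pos: [0.5691, -0.0499, 0.0632]
ee_rot: [2.36, -2.072, -0.001]
force: [0.6, -0.7, 0.2]
width: 0.0
grasp_force: 0.0
```

Request:
move_arm([
  {"rot":[0,0,0],"slide":[-0.4,0,0],"grip":1},
  {"rot":[0,0,0],"slide":[-0.4,0,0],"grip":1},
  {"rot":[0,0,0],"slide":[-0.4,0,0],"grip":1},
  {"rot":[0,0,0],"slide":[-0.4,0,0],"grip":1},
  {"rot":[0,0,0],"slide":[-0.4,0,0],"grip":1},
  {"rot":[0,0,0],"slide":[0,0,0],"grip":1},
])

```text
t: 21.4
ee_pos: [0.5669, -0.0301, 0.064]
ee_rot: [2.361, -2.073, 0.001]
force: [1.1, -1.1, 0.2]
width: -0.0001
grasp_force: 0.5
```

Request:
move_arm([
  {"rot":[0,0,0],"slide":[-0.4,0,0],"grip":1},
  {"rot":[0,0,0],"slide":[-0.4,0,0],"grip":1},
  {"rot":[0,0,0],"slide":[-0.4,0,0],"grip":1},
  {"rot":[0,0,0],"slide":[-0.4,0,0],"grip":1},
])

```text
t: 21.9
ee_pos: [0.5648, -0.0141, 0.064]
ee_rot: [-2.36, 2.073, -0.0]
force: [-0.3, -2.6, 1.9]
width: 0.0002
grasp_force: 1.6
```

Run:
```python
from h import *
s=arm.get_state();p=s['ee_pos'];c0=np.array([.549,.1202]);u=np.array([-.130,.9915])
print(p,s['force'],'m',37+1e3*u@(p[:2]-c0))
t=snap('top','t14');a=load('t3')
# rail roof front edge: scan along the channel axis at y_m=12 (roof zone), z=79
v=np.array([-u[1],u[0]])
for n,d in(('before',a),('now',t)):
  g=cv2.cvtColor(d['color'],cv2.COLOR_BGR2GRAY)
  for y in(14,-14):
    print(n,y,[int(g[tuple(np.round(proj(d,[*(c0+u*(x-37)/1e3+v*y/1e3),.079])).astype(int)[::-1])]) for x in range(-80,20,4)])
```

```text
[ 0.56482113 -0.01409402  0.06395854] [-0.31086145 -2.56726758  1.92976841] m -98.20926704436113
before 14 [206, 205, 207, 207, 208, 209, 209, 210, 210, 209, 208, 208, 208, 208, 207, 206, 206, 203, 199, 196, 190, 189, 159, 141, 41]
before -14 [208, 209, 209, 209, 209, 211, 211, 209, 209, 208, 208, 208, 208, 207, 207, 206, 201, 199, 197, 175, 164, 159, 100, 87, 85]
now 14 [23, 115, 137, 164, 166, 170, 172, 171, 168, 168, 170, 169, 167, 171, 72, 49, 47, 31, 48, 49, 51, 39, 41, 49, 32]
now -14 [30, 30, 30, 31, 31, 29, 30, 14, 33, 151, 166, 160, 159, 162, 177, 179, 186, 182, 178, 184, 183, 178, 183, 180, 163]
```

Request:
move_arm([
  {"rot":[0,0,0],"slide":[-0.4,0,0],"grip":1},
  {"rot":[0,0,0],"slide":[-0.4,0,0],"grip":1},
  {"rot":[0,0,0],"slide":[-0.4,0,0],"grip":1},
  {"rot":[0,0,0],"slide":[-0.4,0,0],"grip":1},
  {"rot":[0,0,0],"slide":[-0.4,0,0],"grip":1},
])

```text
t: 22.58
ee_pos: [0.5622, 0.0058, 0.0639]
ee_rot: [-2.36, 2.073, -0.0]
force: [-0.8, -2.4, 1.7]
width: -0.0003
grasp_force: 1.6
```

Request:
move_arm([
  {"rot":[0,0,0],"slide":[-0.2,0,0],"grip":1},
  {"rot":[0,0,0],"slide":[-0.2,0,0],"grip":1},
  {"rot":[0,0,0],"slide":[-0.2,0,0],"grip":1},
])

```text
t: 22.95
ee_pos: [0.5614, 0.0115, 0.0638]
ee_rot: [2.36, -2.073, 0.0]
force: [0.9, -3.4, 2.9]
width: -0.0001
grasp_force: 1.5
```

Request:
move_arm([
  {"rot":[0,0,0],"slide":[-0.2,0,0],"grip":1},
  {"rot":[0,0,0],"slide":[-0.2,0,0],"grip":1},
])

```text
t: 23.2
ee_pos: [0.5612, 0.0128, 0.064]
ee_rot: [2.358, -2.07, 0.005]
force: [4.1, -17.6, -0.5]
width: 0.0002
grasp_force: 8.5
```

The rail stopped with about 17 N on it, so it's against the blocks. I'll hold briefly, then back off.

Request:
move_arm([
  {"rot":[0,0,0],"slide":[0,0,0],"grip":1},
  {"rot":[0,0,0],"slide":[0,0,0],"grip":1},
])

```text
t: 23.45
ee_pos: [0.5612, 0.0127, 0.064]
ee_rot: [2.358, -2.071, 0.004]
force: [3.2, -13.4, 1.7]
width: -0.0
grasp_force: 6.3
```

Request:
move_arm([
  {"rot":[0,0,0],"slide":[0.5,0,0],"grip":1},
  {"rot":[0,0,0],"slide":[1.0,0,0],"grip":1},
  {"rot":[0,0,0],"slide":[1.0,0,0],"grip":1},
  {"rot":[0,0,0],"slide":[0,0,-4.0],"grip":1},
  {"rot":[0,0,0],"slide":[0,0,-5.0],"grip":1},
  {"rot":[0,0,0],"slide":[0,0,0],"grip":1},
])

```text
t: 24.2
ee_pos: [0.567, -0.0095, 0.1584]
ee_rot: [-2.355, 2.068, -0.009]
force: [-0.0, 0.2, 0.3]
width: 0.0
grasp_force: 0.0
```

Run:
```python
from h import *
c0=np.array([.549,.1202]);u=np.array([-.130,.9915]);v=np.array([-u[1],u[0]])
t=snap('wrist','w15');sd=snap('side','s15');tp=snap('top','t15')
for n,d in(('top',tp),('side',sd)):
  g=cv2.cvtColor(d['color'],cv2.COLOR_BGR2GRAY)
  for y,z,r in((14,.079,range(-30,50,3)),(-14,.079,range(-30,50,3)),(0,.07,range(0,110,4)),(16.5,.041,range(40,112,3)),(-16.5,.041,range(40,112,3))):
    print(n,y,z,[int(g[tuple(np.round(proj(d,[*(c0+u*(x-37)/1e3+v*y/1e3),z])).astype(int)[::-1])]) for x in r])
```

```text
top 14 0.079 [173, 173, 174, 172, 171, 172, 170, 171, 169, 173, 183, 80, 32, 40, 51, 35, 51, 49, 42, 45, 38, 51, 47, 56, 32, 45, 42]
top -14 0.079 [167, 165, 165, 164, 167, 165, 164, 164, 166, 164, 164, 180, 190, 186, 185, 182, 176, 170, 165, 163, 170, 168, 166, 164, 172, 169, 168]
top 0 0.07 [172, 143, 153, 174, 143, 153, 169, 172, 171, 155, 184, 143, 154, 176, 174, 173, 129, 185, 143, 131, 156, 179, 170, 177, 174, 172, 177, 174]
top 16.5 0.041 [161, 147, 127, 162, 159, 150, 125, 165, 159, 157, 135, 165, 161, 176, 139, 62, 96, 84, 93, 160, 166, 163, 157, 174]
top -16.5 0.041 [105, 165, 159, 115, 99, 162, 158, 134, 120, 173, 171, 171, 166, 169, 170, 85, 178, 103, 112, 162, 168, 170, 170, 172]
side 14 0.079 [172, 170, 172, 170, 171, 170, 170, 171, 170, 170, 162, 153, 122, 134, 117, 120, 151, 125, 124, 139, 139, 150, 118, 122, 153, 136, 130]
side -14 0.079 [170, 163, 168, 164, 160, 167, 155, 158, 164, 162, 167, 152, 131, 135, 136, 135, 135, 136, 137, 134, 132, 131, 130, 131, 133, 136, 137]
side 0 0.07 [171, 171, 170, 169, 167, 158, 159, 162, 164, 160, 163, 159, 154, 159, 152, 167, 161, 156, 166, 171, 155, 158, 150, 144, 105, 162, 171, 172]
side 16.5 0.041 [164, 160, 167, 156, 159, 161, 161, 163, 158, 165, 165, 156, 163, 163, 155, 150, 150, 143, 145, 111, 111, 109, 108, 108]
side -16.5 0.041 [167, 167, 158, 159, 159, 162, 158, 160, 160, 163, 159, 156, 154, 164, 152, 159, 167, 161, 146, 156, 164, 171, 158, 155]
```

```bash
python3 -c "
from cell import arm
print(arm.sign_off())"
```

```text
the job is handed in; nothing more can be done
None
```

I loaded the long strip into the magazine, pushed the rail up to its stop blocks at about 17 N, backed the arm clear and handed the job in at about 24 s. My own measurements put the rail tips at about x = 82 mm, but sign-off gave no verdict.

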